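# Re-rack valve cartridges in reverse order for assembly

## Robot

A 6-joint arm with a two-finger parallel gripper is mounted at the origin on the work surface. World frame = base frame: x ahead of the robot, y to its left, z up, the work surface at z = 0. Lengths are in m, angles in rad, forces in N, time in s.
With the tool pointing down it reaches from about 0.35 to 0.975 m from the base axis. Payload 4.9 kg.
Tool frame: the origin (TCP) lies at the very end of the fingers, on their centre line; the grasp point (between the pads) lies 19 mm behind it; z points along the fingers, y is the direction in which the jaws open and shut (so a half turn about z gives the same grasp; the last joint's range is limited). The gripper opens to 85 mm and grips with 20 to 120 N. Pads are 22 mm wide; open, the fingers measure 114 mm over their backs; the gripper's body (76 mm by 85 mm) begins 54 mm behind the grasp point. The pads swing forward as they close: fully open they stand 13 mm farther back than shut.
Start: joints at [1.222, 0.053, 1.613, -0, 1.476, -0.119], TCP at [0.142, 0.609, 0.231] pointing down, gripper open.
Joint ranges: [-3.01, 3.01], [-1.01, 2.22], [0.06, 2.58], [-1.02, 4.17], [0.09, 2.62], [-3.14, 3.14]. Speed limits (rad/s): [2.57, 2.57, 3.14, 3.14, 3.14, 3.14].

## Interface

Orientations are given as a rotation vector (axis times angle).
In Python, from workcell import get_obs, grab_frame, job gives the robot as it stands.
- The arm moves only by the tool drive_tool, never from a script. Its argument "increments" is a list of rows, each an object with "delta_pos": the shift along the tool's x, y, z in m, a list of three; "twist": the turn about the tool's z in rad. In form: [{"delta_pos": [tx, ty, tz], "twist": twist}, ...]. A call has 1 to 20 rows; each row is the pose to reach, as a shift and turn from the pose commanded when the call began, along the tool's axes at that moment; what a row does not reach only later rows make up. A row lasts 1/12 s, in which the tool goes at most 41.7 mm and 7.16 degrees, less where a joint would pass 70% of its speed; a pose out of reach is approached as far as the arm can. A call with a gripper value outside its range is refused whole. "claw" is the opening, from 0 (shut) to 1 (fully open), set as the call begins (left out, the last holds). The fingers move at their own pace and stop on an object; "force" is the grip in N (left out, the last holds). Time passes only in rows, so rows that repeat a pose let the fingers close. It gives the time, the measured TCP pose, the force and the opening at its end, in the units of the state.
- get_obs(): the state, without advancing time (a new reading comes with each control period).
- grab_frame(name): name is "scene" or "side" or "wrist"; returns a dict with "image" (420x560x3 uint8, blue, green, red), "fovy" (degrees; the focal length in pixels is half the picture's height over the tangent of half this angle, whatever the lens; pixels are square), "cx", "cy" (the principal point, pixels), "k1" (the pictures are not rectified: a ray, as slopes to the right and down, at radius r is drawn at 1 + k1 r^2 times it, then the intrinsics apply), "extrinsics" (4x4, takes a point from world to camera coordinates); the wrist camera has in their place "tool_from_camera" (4x4, takes a point from camera to tool coordinates, whose origin is the TCP and whose axes are the flange's). Camera axes: x right, y up, looking along -z (the intrinsics and any distortion apply to the point x, -y, -z); pixel columns grow to the right and rows downward; lengths in m; the calibration is good to about 2 mm. A picture is of the moment at which its call begins: read the wrist's pose just before it. There is no depth.
- job.sign_off(): hands the job in, once; it reports no verdict.
The state is a dict: "time_s": time; "joint_positions": joint angles; "qd": joint speeds; "tau": joint torques, N m; "position": TCP position; "orientation": TCP orientation; "force": force on the tool from outside, world axes, zero at the start; "torque": the same for the moment, N m; "grip_width": opening from 0.0 (shut) to 1.0 (fully open).
Only numpy, scipy, OpenCV 4.12 (cv2) and the standard library are available. Lean on these libraries where they do the work, as an engineer would, in place of code of your own. Each camera call takes 0.05 s, during which the arm holds its last target.

## Task

The four valve cartridges stand in the grey strip-down rack in the order they came off the manifold, the first one off being next to that rack's orange block. Move them one by one into the slots of the white assembly rack in reverse order, so that the last one off stands in the slot next to the white rack's orange block and the first one off in the slot farthest from it. Keep them upright, set each down gently without dropping or toppling it, and leave all four standing fully down in their slots.

Things in the scene. Friction and masses are not known exactly. Their poses are not given: they have to be found in the camera images.
- cartridge_red: loose valve cartridge with red cap, 80 mm tall, about 200 g, round about z: steel foot 26 mm diameter from 0 to 30 mm up, brass collar 34 mm from 30 to 37 mm, neck 24 mm, red cap 30 mm diameter from 42 to 80 mm: grip the cap. Origin: centre of its underside. At the start upright in the red cup, its underside 16 mm above the bench
- cartridge_yellow: loose valve cartridge with yellow cap, 80 mm tall, about 200 g, round about z: steel foot 26 mm diameter from 0 to 30 mm up, brass collar 34 mm from 30 to 37 mm, neck 24 mm, yellow cap 30 mm diameter from 42 to 80 mm: grip the cap. Origin: centre of its underside. At the start upright in the yellow cup, its underside 16 mm above the bench
- cartridge_blue: loose valve cartridge with blue cap, 80 mm tall, about 200 g, round about z: steel foot 26 mm diameter from 0 to 30 mm up, brass collar 34 mm from 30 to 37 mm, neck 24 mm, blue cap 30 mm diameter from 42 to 80 mm: grip the cap. Origin: centre of its underside. At the start upright in the blue cup, its underside 16 mm above the bench
- cartridge_black: loose valve cartridge with black cap, 80 mm tall, about 200 g, round about z: steel foot 26 mm diameter from 0 to 30 mm up, brass collar 34 mm from 30 to 37 mm, neck 24 mm, black cap 30 mm diameter from 42 to 80 mm: grip the cap. Origin: centre of its underside. At the start upright in the black cup, its underside 16 mm above the bench
- cup_red: red open parking cup, fixed on the grey strip-down rack; holds the red cartridge at the start. Outside 44, inside 34 mm diameter, 18 mm tall, floor 4 mm thick. Origin: centre of its underside, 12 mm above the bench. y runs along the row (pitch 60 mm), x across it. Cups stay put, so they still show the starting order later
- cup_yellow: yellow open parking cup, fixed on the grey strip-down rack; holds the yellow cartridge at the start. Outside 44, inside 34 mm diameter, 18 mm tall, floor 4 mm thick. Origin: centre of its underside, 12 mm above the bench. y runs along the row (pitch 60 mm), x across it. Cups stay put, so they still show the starting order later
- cup_blue: blue open parking cup, fixed on the grey strip-down rack; holds the blue cartridge at the start. Outside 44, inside 34 mm diameter, 18 mm tall, floor 4 mm thick. Origin: centre of its underside, 12 mm above the bench. y runs along the row (pitch 60 mm), x across it. Cups stay put, so they still show the starting order later
- cup_black: black open parking cup, fixed on the grey strip-down rack; holds the black cartridge at the start. Outside 44, inside 34 mm diameter, 18 mm tall, floor 4 mm thick. Origin: centre of its underside, 12 mm above the bench. y runs along the row (pitch 60 mm), x across it. Cups stay put, so they still show the starting order later
- first_marker: orange block, 50 x 16 x 32 mm high, fixed at one end (either) of the grey rack (80 x 284 x 12 mm; low grey block at its other end): marks the first one off. Origin: centre of its underside, 12 mm above the bench, in line with the row; the cups' centres are 38, 98, 158 and 218 mm away
- assembly_rack: fixed white rack, 80 mm (x, across) by 284 mm (y, along the row) by 30 mm tall; four round slots, 40 mm diameter, 15 mm deep, dark floors 15 mm above the bench, at x = 0, y = -90, -30, +30, +90 mm. Origin: centre of its underside. Orange block, 50 x 16 x 14 mm high, on its top at the +y end (y = 128 mm). The racks may swap sides of the bench

How it is judged:
By the outcome, as a careful person would: the job done as asked, in the order asked, and still so for the second after the job is handed in, with the robot touching nothing.
It also fails if it takes over 109 s, if anything falls off the work surface, if the arm or the gripper's body presses on something with over 40 N, if the wrist force passes 120 N, or if a joint passes its speed limit or range.

## Working session

There is one attempt and no reset: what is moved stays moved. The work goes in short steps, Python scripts to look and compute and a tool call to move; the robot and the scene stay as the last step left them, time stands still between calls to the robot, and variables do not carry over. Pictures are saved under pics/ and viewed, and the job is handed in when it is done.

Besides the shell and the picture viewer there is one more tool, called after ">>>" by a JSON object that holds its "op" and its "data". drive_tool: Moves the arm, as the interface text tells. Its arguments: {"type":"object","properties":{"increments":{"type":"array","items":{"type":"object","properties":{"delta_pos":{"type":"array","items":{"type":"number"}},"twist":{"type":"number"}}}},"claw":{"type":"number"},"force":{"type":"number"}},"required":["increments"]}

```bash
mkdir -p pics; ls; python3 - <<'E'
from workcell import get_obs, grab_frame
import cv2,numpy as np
o=get_obs();print({k:np.round(v,3) for k,v in o.items()})
for n in ["scene","side","wrist"]:
    f=grab_frame(n);cv2.imwrite(f"pics/{n}0.png",f["image"])
    print(n,{k:(np.round(v,4).tolist()) for k,v in f.items() if k!="image"})
E
```

```text
pics
{'time_s': np.float64(0.0), 'joint_positions': array([ 1.222,  0.053,  1.614,  0.   ,  1.476, -0.119]), 'qd': array([ 0.   ,  0.   ,  0.001, -0.001,  0.   ,  0.001]), 'tau': array([-1.0000e-03, -3.9369e+01, -3.7017e+01, -0.0000e+00,  7.0000e-03,
        0.0000e+00]), 'position': array([0.142, 0.608, 0.23 ]), 'orientation': array([-3.60e-01, -3.12e+00,  3.00e-03]), 'force': array([-0.573,  0.184,  0.438]), 'torque': array([-0.009,  0.036,  0.004]), 'grip_width': np.float64(1.0)}
scene {'fovy': 54.1291, 'cx': 278.5823, 'cy': 209.317, 'k1': -0.0881, 'extrinsics': [[-0.7528, 0.6581, 0.0088, 0.4119], [-0.4167, -0.487, 0.7676, 0.153], [0.5095, 0.5742, 0.6409, -1.1049], [0.0, 0.0, 0.0, 1.0]]}
side {'fovy': 44.4477, 'cx': 270.2636, 'cy': 216.9799, 'k1': -0.1403, 'extrinsics': [[0.8808, -0.4731, 0.0203, -0.4388], [0.2372, 0.4778, 0.8458, -0.1539], [-0.4098, -0.7402, 0.5331, -0.8651], [0.0, 0.0, 0.0, 1.0]]}
wrist {'fovy': 67.0777, 'cx': 281.1936, 'cy': 212.8998, 'k1': -0.0661, 'tool_from_camera': [[-0.0003, 0.9623, 0.2721, 0.0682], [1.0, 0.0001, 0.0008, -0.0011], [0.0008, 0.2721, -0.9623, -0.1441], [0.0, 0.0, 0.0, 1.0]]}
```

View pics/scene0.png

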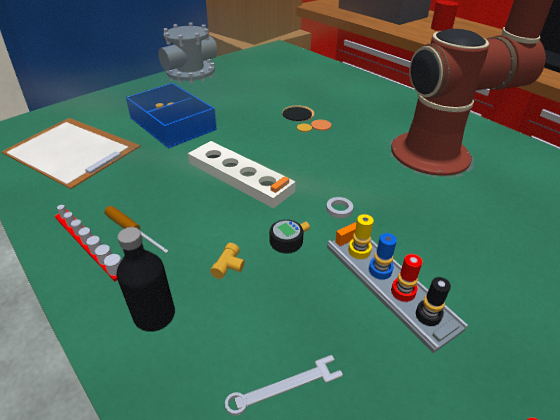

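View pics/side0.png

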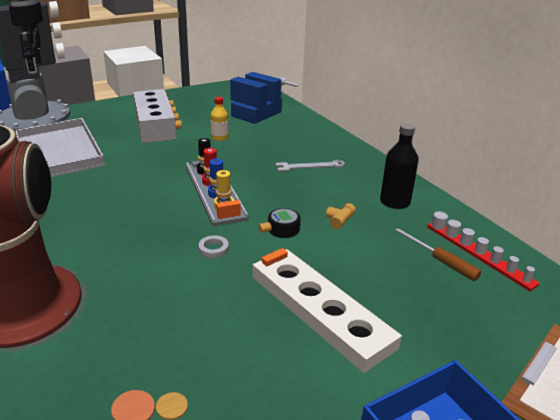

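View pics/wrist0.png

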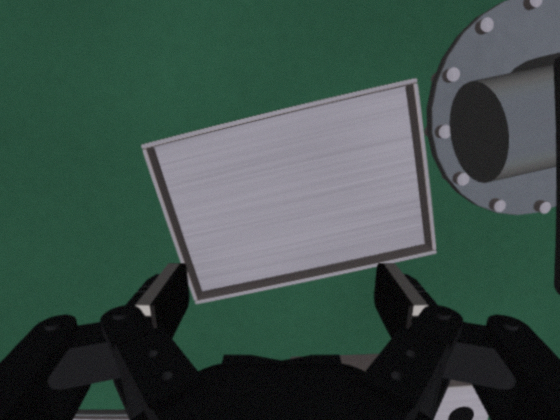

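The grey rack reads yellow, blue, red, black from its orange block, and both views agree. So black goes next to the white rack's orange block, then red, blue, and yellow farthest. Next I'll measure positions.

```bash
cat > h.py <<'E'
import numpy as np,cv2
from scipy.spatial.transform import Rotation as R
def K(f):
    h=f["image"].shape[0];fl=h/2/np.tan(np.radians(f["fovy"])/2)
    return np.array([[fl,0,f["cx"]],[0,fl,f["cy"]],[0,0,1.]])
def cam_pose(f,obs=None):
    if "extrinsics" in f: 
        return np.linalg.inv(np.array(f["extrinsics"]))
    T=np.eye(4);T[:3,:3]=R.from_rotvec(obs["orientation"]).as_matrix();T[:3,3]=obs["position"]
    return T@np.array(f["tool_from_camera"])
def ray(f,uv,obs=None):
    p=cv2.undistortPoints(np.array(uv,float).reshape(-1,1,2),K(f),np.array([f["k1"],0,0,0.])).reshape(-1,2)
    d=np.c_[p[:,0],-p[:,1],-np.ones(len(p))]
    T=cam_pose(f,obs);return T[:3,3],d@T[:3,:3].T
def onplane(f,uv,z,obs=None):
    o,d=ray(f,uv,obs);return o+d*((z-o[2])/d[:,2])[:,None]
def proj(f,P,obs=None):
    T=np.linalg.inv(cam_pose(f,obs));P=np.atleast_2d(P)@T[:3,:3].T+T[:3,3]
    x=np.c_[P[:,0]/-P[:,2],-P[:,1]/-P[:,2]];r2=(x**2).sum(1)[:,None]
    x=x*(1+f["k1"]*r2);k=K(f);return x*k[0,0]+k[:2,2]
E
python3 - <<'E'
from h import *
from workcell import grab_frame
for n in ["scene","side"]:
    f=grab_frame(n);im=f["image"];h=cv2.cvtColor(im,cv2.COLOR_BGR2HSV)
    # slots: dark blobs surrounded by white in white rack: low-saturation bright mask -> holes
    w=((h[...,1]<50)&(h[...,2]>110)).astype(np.uint8)
    cs,hi=cv2.findContours(w,cv2.RETR_CCOMP,cv2.CHAIN_APPROX_NONE)
    for i,c in enumerate(cs):
        if hi[0][i][3]>=0 and cv2.contourArea(c)>40:
            e=cv2.fitEllipse(c);print(n,"hole",np.round(e[0],1),np.round(e[1],1),np.round(onplane(f,e[0],.03)[0],4))
    for col,lo,hi_ in [("yellow",(22,150,100),(32,255,255)),("blue",(105,150,80),(125,255,255)),("red",(0,180,80),(4,255,255)),("orange",(5,180,120),(15,255,255))]:
        m=cv2.inRange(h,lo,hi_);nn,l,s,c=cv2.connectedComponentsWithStats(m)
        for i in range(1,nn):
            if 60<s[i,4]<3000: print(n,col,s[i],np.round(c[i],1))
    im2=cv2.resize(im[180:360,300:500] if n=="scene" else im[120:240,160:300],None,fx=4 if n=="side" else 3.3,fy=4 if n=="side" else 3.3,interpolation=cv2.INTER_CUBIC)
    cv2.imwrite(f"pics/{n}_zoom.png",im2)
E
```

```text
scene hole [233.  402.9] [10.7 16. ] [0.8137 0.2098 0.03  ]
scene hole [436.4 337.4] [ 4.9 13.5] [0.5123 0.3366 0.03  ]
scene hole [415.4 327.8] [ 2.4 81.8] [0.5223 0.3035 0.03  ]
scene hole [286.2 229.2] [11.6 18.9] [ 0.5233 -0.0045  0.03  ]
scene hole [339.6 205.4] [11.1 17.5] [0.3856 0.0142 0.03  ]
scene hole [248.  173.3] [ 4.9 13.2] [ 0.4615 -0.2082  0.03  ]
scene hole [230.1 164.4] [ 5.1 13.3] [ 0.4713 -0.2663  0.03  ]
scene hole [212.9 155.9] [ 4.3 14.2] [ 0.4817 -0.3256  0.03  ]
scene yellow [355 214  19  25 353] [363.6 226.7]
scene yellow [349 239  23  20 227] [358.9 250.7]
scene blue [377 233  19  26 364] [386.  246.1]
scene blue [369 258  25  21 243] [379.9 270.7]
scene red [ 430    0   84   31 1899] [470.4  11.9]
scene red [ 311   25  103   62 2402] [359.5  52.1]
scene red [ 471   87   89   60 2747] [519.1 111.5]
scene red [ 55 214  62  67 303] [ 81.4 242.9]
scene red [401 254  21  27 382] [410.7 267.5]
scene red [391 278  26  23 237] [402.5 292.4]
scene orange [301  17  30  16 200] [312.   25.3]
scene orange [271 177  18  15  96] [278.9 183.2]
scene orange [336 229  19  
[... 482 characters left out ...]
.6] [0.4721 0.7029 0.03  ]
side hole [153.2 106.3] [ 5.1 12.5] [0.4855 0.7664 0.03  ]
side hole [151.6  99.6] [ 5.  10.9] [0.4998 0.8311 0.03  ]
side yellow [211 106  16  14 136] [218.3 111.8]
side blue [  0  59  11  51 326] [ 3.3 89.8]
side blue [246  72  34  11 150] [263.1  77. ]
side blue [231  77  36  11 191] [249.5  81.9]
side blue [231 101  27  10 103] [244.1 105.4]
side blue [210 159  13  20 165] [215.1 166.6]
side blue [208 185   8  13  66] [211.2 191.8]
side red [203 147  13  20 138] [208.6 155.4]
side red [428 223 111  68 835] [489.8 260.9]
side orange [216 200  24  18 335] [228.2 208.6]
side orange [435 247  45  28 286] [457.4 260.7]
side orange [262 248  25  18 195] [273.8 256.1]
```

```bash
python3 - <<'E'
from h import *
from workcell import grab_frame,get_obs
f=grab_frame("scene");g=grab_frame("side")
for n,p in [("Y",(363.6,226.7)),("B",(386,246.1)),("R",(410.7,267.5))]: print(n,np.round(onplane(f,p,.075)[0],4))
print("Bside",onplane(g,(216,167),.075)[0])
o=get_obs();print(R.from_rotvec(o["orientation"]).as_matrix().round(3),o["time_s"])
E
```

```text
Y [0.4427 0.1201 0.075 ]
B [0.4521 0.1795 0.075 ]
R [0.4613 0.239  0.075 ]
Bside [0.46255653 0.19648702 0.075     ]
[[-0.974  0.228 -0.   ]
 [ 0.228  0.974 -0.   ]
 [ 0.    -0.001 -1.   ]] 0.35
```

View pics/side_zoom.png

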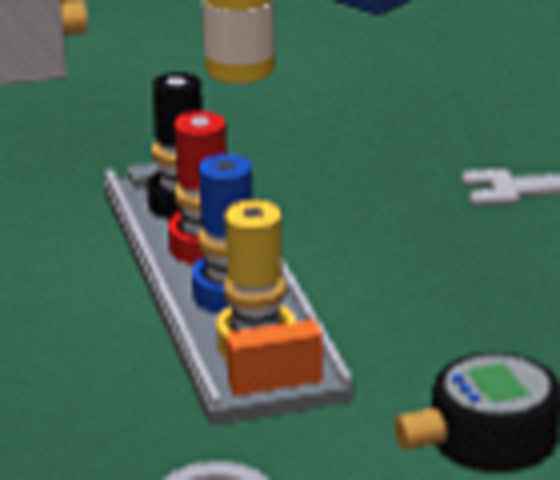

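>>> {"op": "drive_tool", "data": {"increments": [{"delta_pos":[-0.404,-0.376,-0.02],"twist":1.4975},{"delta_pos":[-0.404,-0.376,-0.02],"twist":1.4975},{"delta_pos":[-0.404,-0.376,-0.02],"twist":1.4975},{"delta_pos":[-0.404,-0.376,-0.02],"twist":1.4975},{"delta_pos":[-0.404,-0.376,-0.02],"twist":1.4975},{"delta_pos":[-0.404,-0.376,-0.02],"twist":1.4975},{"delta_pos":[-0.404,-0.376,-0.02],"twist":1.4975},{"delta_pos":[-0.404,-0.376,-0.02],"twist":1.4975},{"delta_pos":[-0.404,-0.376,-0.02],"twist":1.4975},{"delta_pos":[-0.404,-0.376,-0.02],"twist":1.4975},{"delta_pos":[-0.404,-0.376,-0.02],"twist":1.4975},{"delta_pos":[-0.404,-0.376,-0.02],"twist":1.4975},{"delta_pos":[-0.404,-0.376,-0.02],"twist":1.4975},{"delta_pos":[-0.404,-0.376,-0.02],"twist":1.4975},{"delta_pos":[-0.404,-0.376,-0.02],"twist":1.4975},{"delta_pos":[-0.404,-0.376,-0.02],"twist":1.4975},{"delta_pos":[-0.404,-0.376,-0.02],"twist":1.4975},{"delta_pos":[-0.404,-0.376,-0.02],"twist":1.4975},{"delta_pos":[-0.404,-0.376,-0.02],"twist":1.4975}]}}

```text
time_s: 1.93
position: [0.4494, 0.1516, 0.2512]
orientation: [-2.386, -2.044, -0.0]
force: [0.1, -0.8, -0.3]
grip_width: 0.997
```

```bash
cat > w.py <<'E'
import sys,pickle
from h import *
from workcell import grab_frame,get_obs
o=get_obs();f=grab_frame("wrist");pickle.dump((o,f),open(sys.argv[1]+".pkl","wb"))
cv2.imwrite(f"pics/{sys.argv[1]}.png",f["image"])
M=R.from_rotvec(o["orientation"]).as_matrix()
print(o["time_s"],o["position"].round(4),M.round(4).tolist(),o["joint_positions"].round(3),o["grip_width"])
E
python3 w.py w1
```

```text
1.9333 [0.4494 0.1516 0.2512] [[0.1535, 0.9882, -0.0001], [0.9882, -0.1535, 0.0002], [0.0002, -0.0002, -1.0]] [ 0.168 -0.332  1.927  0.     1.547  0.322] 0.9969681419389188
```

View pics/w1.png

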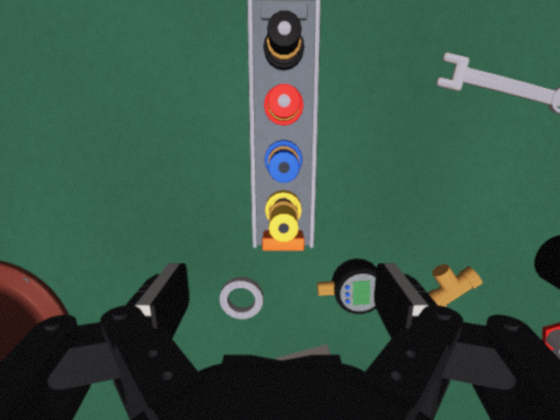

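The view shows cap tops at about black (284,28), red (284,101), blue (284,167) and yellow (284,228), with the orange block at (284,242). I'll refine these from the centre dots and caps.

```bash
python3 - <<'E'
import pickle
from h import *
o,f=pickle.load(open("w1.pkl","rb"));im=f["image"];g=cv2.cvtColor(im,cv2.COLOR_BGR2GRAY);h=cv2.cvtColor(im,cv2.COLOR_BGR2HSV)
P={}
for n,(x,y) in dict(K=(284,28),R=(284,101),B=(284,167),Y=(284,228)).items():
    s=h[y-9:y+10,x-9:x+10]
    m=(s[...,1]<130) if n!="K" else (s[...,2]>90)
    if n in"BY": m=s[...,2]<s[...,2].max()*0.65
    ys,xs=np.nonzero(m);c=(x-9+xs.mean(),y-9+ys.mean())
    P[n]=onplane(f,c,.096,o)[0];print(n,m.sum(),np.round(c,1),P[n].round(4))
v=P["K"]-P["Y"];print(np.linalg.norm(v),np.degrees(np.arctan2(v[1],v[0])))
cv2.imwrite("pics/w1z.png",cv2.resize(im[0:260,225:345],None,fx=2.2,fy=2.2,interpolation=cv2.INTER_CUBIC))
# circle check on coloured tops
gg=cv2.medianBlur(g,3)
c=cv2.HoughCircles(gg[:260,225:345],cv2.HOUGH_GRADIENT,1.2,30,param1=80,param2=14,minRadius=12,maxRadius=19)
print(np.round(c[0]+[225,0,0],1))
E
```

```text
K 166 [283.9  27.7] [0.4752 0.2979 0.096 ]
R 139 [283.7 100.2] [0.4658 0.2384 0.096 ]
B 91 [283.5 167.1] [0.4564 0.1787 0.096 ]
Y 75 [283.3 227.8] [0.4471 0.119  0.096 ]
0.18107054999121283 81.06640764043667
[[283.2 227.4  14. ]
 [283.2 163.8  18.2]
 [284.4  40.2  18.2]
 [284.4 100.2  16.9]
 [266.4 132.6  16.9]]
```

View pics/w1z.png

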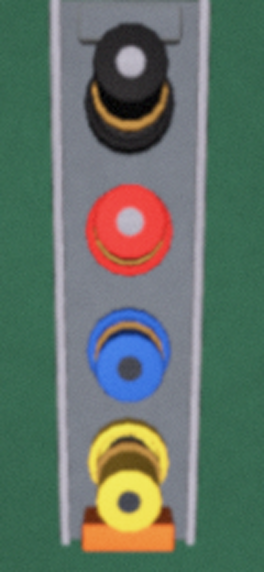

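>>> {"op": "drive_tool", "data": {"increments": [{"delta_pos":[0.0417,0.001,0],"twist":0},{"delta_pos":[0.083,0.002,0.02],"twist":0},{"delta_pos":[0.124,0.003,0.04],"twist":0},{"delta_pos":[0.1486,0.003,0.07],"twist":0},{"delta_pos":[0.1486,0.003,0.1],"twist":0},{"delta_pos":[0.1486,0.003,0.13],"twist":0},{"delta_pos":[0.1486,0.003,0.16],"twist":0},{"delta_pos":[0.1486,0.003,0.18],"twist":0},{"delta_pos":[0.1486,0.003,0.191],"twist":0},{"delta_pos":[0.1486,0.003,0.191],"twist":0},{"delta_pos":[0.1486,0.003,0.191],"twist":0}]}}

```text
time_s: 2.9
position: [0.4761, 0.2972, 0.0606]
orientation: [-2.388, -2.042, -0.0]
force: [0.3, 0.1, 1.7]
grip_width: 1.005
```

>>> {"op": "drive_tool", "data": {"increments": [{"delta_pos":[0,0,0],"twist":0},{"delta_pos":[0,0,0],"twist":0},{"delta_pos":[0,0,0],"twist":0},{"delta_pos":[0,0,0],"twist":0},{"delta_pos":[0,0,0],"twist":0},{"delta_pos":[0,0,0],"twist":0},{"delta_pos":[0,0,0],"twist":0},{"delta_pos":[0,0,0],"twist":0},{"delta_pos":[0,0,0],"twist":0},{"delta_pos":[0,0,0],"twist":0}], "claw": 0, "force": 40}}

```text
time_s: 3.73
position: [0.4766, 0.2971, 0.0614]
orientation: [-2.388, -2.041, -0.001]
force: [-2.2, 0.4, 6.2]
grip_width: 0.342
```

```bash
python3 w.py w2; python3 - <<'E'
from workcell import *;import cv2;f=grab_frame("scene");cv2.imwrite("pics/s2.png",cv2.resize(f["image"][120:400,300:560],None,fx=2,fy=2))
E
```

```text
3.7333 [0.4766 0.2971 0.0614] [[0.1559, 0.9878, 0.0006], [0.9878, -0.1559, 0.0007], [0.0007, 0.0005, -1.0]] [0.425 0.07  1.894 0.    1.176 0.581] 0.3418271438365369
```

View pics/s2.png

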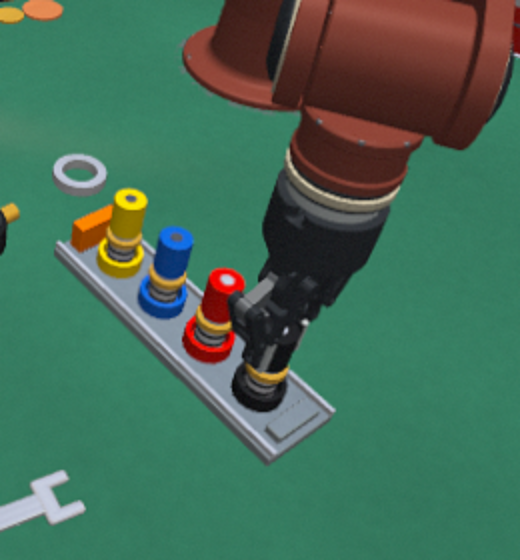

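>>> {"op": "drive_tool", "data": {"increments": [{"delta_pos":[0,0,-0.02],"twist":0},{"delta_pos":[0,0,-0.05],"twist":0},{"delta_pos":[0,0,-0.09],"twist":0},{"delta_pos":[-0.02,0.003,-0.12],"twist":0},{"delta_pos":[-0.619,0.0987,-0.19],"twist":-0.322},{"delta_pos":[-0.619,0.0987,-0.19],"twist":-0.322},{"delta_pos":[-0.619,0.0987,-0.19],"twist":-0.322},{"delta_pos":[-0.619,0.0987,-0.19],"twist":-0.322},{"delta_pos":[-0.619,0.0987,-0.19],"twist":-0.322},{"delta_pos":[-0.619,0.0987,-0.19],"twist":-0.322},{"delta_pos":[-0.619,0.0987,-0.19],"twist":-0.322},{"delta_pos":[-0.619,0.0987,-0.19],"twist":-0.322},{"delta_pos":[-0.619,0.0987,-0.19],"twist":-0.322},{"delta_pos":[-0.619,0.0987,-0.19],"twist":-0.322},{"delta_pos":[-0.619,0.0987,-0.19],"twist":-0.322},{"delta_pos":[-0.619,0.0987,-0.19],"twist":-0.322},{"delta_pos":[-0.619,0.0987,-0.19],"twist":-0.322},{"delta_pos":[-0.619,0.0987,-0.19],"twist":-0.322},{"delta_pos":[-0.619,0.0987,-0.19],"twist":-0.322},{"delta_pos":[-0.619,0.0987,-0.19],"twist":-0.322}]}}

```text
time_s: 5.5
position: [0.4762, -0.3358, 0.25]
orientation: [2.036, 2.39, -0.004]
force: [-0.4, 0.2, -1.2]
grip_width: 0.34
```

>>> {"op": "drive_tool", "data": {"increments": [{"delta_pos":[0,0,0],"twist":0},{"delta_pos":[0,0,0],"twist":0},{"delta_pos":[0,0,0],"twist":0}]}}

```text
time_s: 5.75
position: [0.4771, -0.3288, 0.2493]
orientation: [-2.028, -2.397, -0.0]
force: [-0.1, 0.7, -1.8]
grip_width: 0.342
```

```bash
python3 w.py w3
```

```text
5.75 [ 0.4771 -0.3288  0.2493] [[-0.1658, 0.9862, -0.0011], [0.9862, 0.1658, 0.0012], [0.0014, -0.0009, -1.0]] [-0.732 -0.064  1.699  0.     1.508 -0.899] 0.3417505763927845
```

View pics/w3.png

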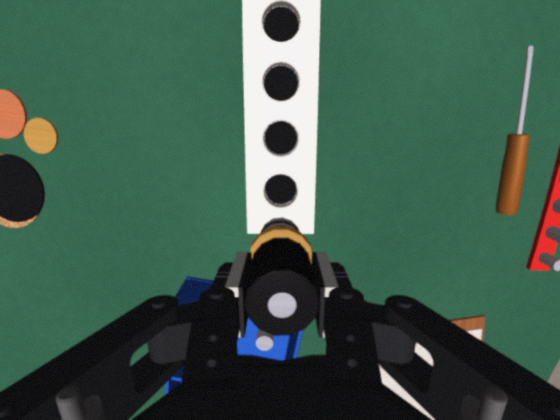

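Slots lie at about (280,22), (280,83), (280,137) and (280,189). The black cartridge is held upright. I'll fit the slots at the rim height.

```bash
python3 - <<'E'
import pickle
from h import *
o,f=pickle.load(open("w3.pkl","rb"));im=f["image"];g=cv2.cvtColor(im,cv2.COLOR_BGR2GRAY)
# white region outer edges at top plane; holes
w=(g>150).astype(np.uint8)
cs,hi=cv2.findContours(w,cv2.RETR_CCOMP,cv2.CHAIN_APPROX_NONE)
S=[]
for i,c in enumerate(cs):
    if hi[0][i][3]>=0 and cv2.contourArea(c)>300:
        e=cv2.fitEllipse(c);p=onplane(f,e[0],.03,o)[0];S.append(p)
        b=onplane(f,c[:,0,:],.03,o);print(np.round(e[0],1),np.round(e[1],1),p.round(4),"diam",np.ptp(b,0).round(4))
    elif hi[0][i][3]<0 and cv2.contourArea(c)>3000: print("rack",cv2.boundingRect(c))
S=np.array(S);print(np.diff(S,axis=0)); v=S[np.argmax(S[:,1])]-S[np.argmin(S[:,1])];print(np.linalg.norm(v),np.degrees(np.arctan2(v[1],v[0])))
# cap centre held
for z in (.268-.0,):
  p=onplane(f,(282,305),o["position"][2]+.036,o)[0];print("held cap",p)
E
```

```text
rack (242, 0, 79, 234)
[280.1 190.2] [33.8 34.1] [ 0.477  -0.3364  0.03  ] diam [0.0402 0.0411 0.    ]
[280.3 137.9] [35.2 35.9] [ 0.4674 -0.2774  0.03  ] diam [0.0403 0.0406 0.    ]
[280.5  81.3] [36.8 39.4] [ 0.4576 -0.2182  0.03  ] diam [0.0407 0.0409 0.    ]
[280.7  21.1] [38.4 41.7] [ 0.448 -0.159  0.03 ] diam [0.0405 0.0413 0.    ]
[[-0.00963391  0.05906815  0.        ]
 [-0.00972728  0.05922298  0.        ]
 [-0.00966086  0.05919326  0.        ]]
0.17984157069957366 99.28675545982495
held cap [ 0.47778539 -0.32893786  0.28534467]
```

>>> {"op": "drive_tool", "data": {"increments": [{"delta_pos":[0.04,0,0],"twist":0},{"delta_pos":[0.08,0,0.01],"twist":0},{"delta_pos":[0.12,0,0.03],"twist":0},{"delta_pos":[0.155,0,0.06],"twist":0},{"delta_pos":[0.1723,-0.0005,0.095],"twist":0},{"delta_pos":[0.1723,-0.0005,0.125],"twist":0},{"delta_pos":[0.1723,-0.0005,0.15],"twist":0},{"delta_pos":[0.1723,-0.0005,0.165],"twist":0},{"delta_pos":[0.1723,-0.0005,0.17],"twist":0},{"delta_pos":[0.1723,-0.0005,0.17],"twist":0},{"delta_pos":[0.1723,-0.0005,0.17],"twist":0}]}}

```text
time_s: 6.72
position: [0.4489, -0.1601, 0.0813]
orientation: [2.028, 2.397, 0.0]
force: [0.0, 0.2, -2.3]
grip_width: 0.339
```

>>> {"op": "drive_tool", "data": {"increments": [{"delta_pos":[0,0,0.005],"twist":0},{"delta_pos":[0,0,0.01],"twist":0},{"delta_pos":[0,0,0.014],"twist":0},{"delta_pos":[0,0,0.016],"twist":0},{"delta_pos":[0,0,0.018],"twist":0},{"delta_pos":[0,0,0.0195],"twist":0},{"delta_pos":[0,0,0.0205],"twist":0},{"delta_pos":[0,0,0.0205],"twist":0},{"delta_pos":[0,0,0.0205],"twist":0},{"delta_pos":[0,0,0.0205],"twist":0}]}}

```text
time_s: 7.55
position: [0.4484, -0.1605, 0.0604]
orientation: [2.03, 2.397, -0.001]
force: [-4.1, 0.1, 4.1]
grip_width: 0.34
```

```bash
python3 - <<'E'
from workcell import *;import cv2,numpy as np
o=get_obs();print(o["position"],o["force"])
f=grab_frame("side");cv2.imwrite("pics/s3.png",cv2.resize(f["image"][180:380,190:430],None,fx=3,fy=3))
E
```

```text
[ 0.44844829 -0.16046872  0.06040022] [-4.07714061  0.14488079  4.085863  ]
```

View pics/s3.png

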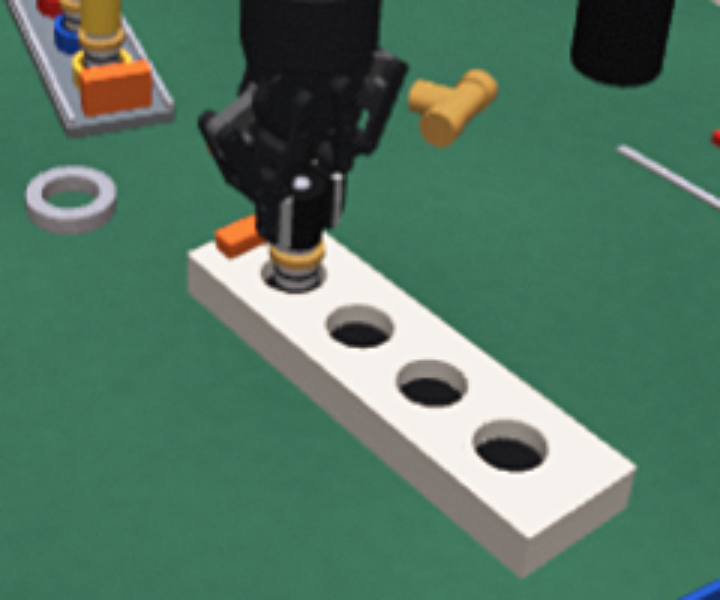

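>>> {"op": "drive_tool", "data": {"increments": [{"delta_pos":[0,0,0],"twist":0},{"delta_pos":[0,0,0],"twist":0},{"delta_pos":[0,0,0],"twist":0},{"delta_pos":[0,0,0],"twist":0},{"delta_pos":[0,0,0],"twist":0},{"delta_pos":[0,0,0],"twist":0},{"delta_pos":[0,0,-0.01],"twist":0},{"delta_pos":[0,0,-0.03],"twist":0},{"delta_pos":[0,0,-0.06],"twist":0},{"delta_pos":[0,0,-0.1],"twist":0},{"delta_pos":[0,0,-0.12],"twist":0}], "claw": 1}}

```text
time_s: 8.52
position: [0.4499, -0.161, 0.1852]
orientation: [2.026, 2.393, 0.002]
force: [-0.4, -0.3, 0.9]
grip_width: 1.001
```

```bash
python3 w.py w4;python3 - <<'E'
from workcell import *;import cv2,numpy as np
f=grab_frame("side");cv2.imwrite("pics/s4.png",cv2.resize(f["image"][180:380,190:430],None,fx=3,fy=3))
E
```

```text
8.5167 [ 0.4499 -0.161   0.1852] [[-0.1648, 0.9863, 0.0057], [0.9863, 0.1648, -0.003], [-0.0039, 0.0051, -1.0]] [-0.5   -0.284  1.999  0.     1.42  -0.665] 1.00095541910355
```

View pics/s4.png

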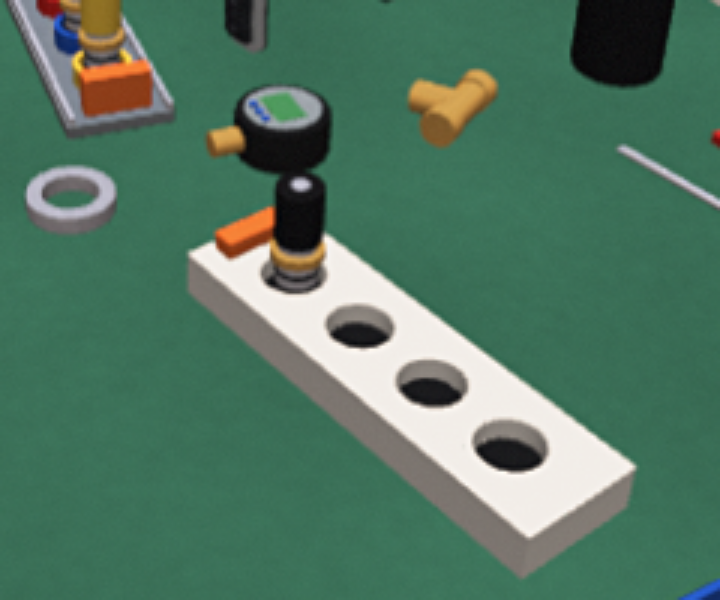

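>>> {"op": "drive_tool", "data": {"increments": [{"delta_pos":[0.3905,0.0833,0],"twist":0.322},{"delta_pos":[0.3905,0.0833,0],"twist":0.322},{"delta_pos":[0.3905,0.0833,0],"twist":0.322},{"delta_pos":[0.3905,0.0833,0],"twist":0.322},{"delta_pos":[0.3905,0.0833,0],"twist":0.322},{"delta_pos":[0.3905,0.0833,0],"twist":0.322},{"delta_pos":[0.3905,0.0833,0],"twist":0.322},{"delta_pos":[0.3905,0.0833,0],"twist":0.322},{"delta_pos":[0.3905,0.0833,0],"twist":0.322},{"delta_pos":[0.3905,0.0833,0],"twist":0.322},{"delta_pos":[0.3905,0.0833,0],"twist":0.322},{"delta_pos":[0.3905,0.0833,0],"twist":0.322},{"delta_pos":[0.3905,0.0833,0],"twist":0.322},{"delta_pos":[0.3905,0.0833,0],"twist":0.322},{"delta_pos":[0.3905,0.0833,0],"twist":0.322}]}}

```text
time_s: 9.87
position: [0.4662, 0.2374, 0.1795]
orientation: [-2.39, -2.039, 0.001]
force: [-0.2, -0.1, 0.0]
grip_width: 0.999
```

```bash
python3 w.py w5
```

```text
9.8667 [0.4662 0.2374 0.1795] [[0.1579, 0.9875, -0.0004], [0.9875, -0.1579, -0.0003], [-0.0004, -0.0004, -1.0]] [ 0.329 -0.155  1.901 -0.     1.397  0.487] 0.9985584307625957
```

View pics/w5.png

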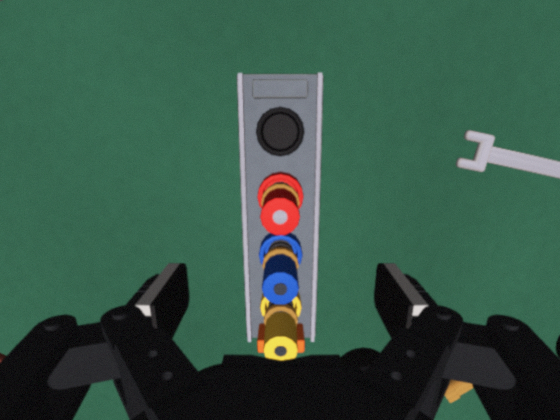

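>>> {"op": "drive_tool", "data": {"increments": [{"delta_pos":[0.001,0,0.03],"twist":0},{"delta_pos":[0.001,0,0.06],"twist":0},{"delta_pos":[0.001,0,0.09],"twist":0},{"delta_pos":[0.001,0,0.11],"twist":0},{"delta_pos":[0.001,0,0.119],"twist":0},{"delta_pos":[0.001,0,0.119],"twist":0},{"delta_pos":[0.001,0,0.119],"twist":0}]}}

```text
time_s: 10.5
position: [0.4668, 0.2393, 0.0614]
orientation: [2.389, 2.04, 0.001]
force: [0.1, 0.8, -0.2]
grip_width: 0.998
```

>>> {"op": "drive_tool", "data": {"increments": [{"delta_pos":[0,0,0],"twist":0},{"delta_pos":[0,0,0],"twist":0},{"delta_pos":[0,0,0],"twist":0},{"delta_pos":[0,0,0],"twist":0},{"delta_pos":[0,0,0],"twist":0},{"delta_pos":[0,0,0],"twist":0},{"delta_pos":[0,0,0],"twist":0},{"delta_pos":[0,0,0],"twist":0},{"delta_pos":[0,0,0],"twist":0},{"delta_pos":[0,0,0],"twist":0}], "claw": 0, "force": 40}}

```text
time_s: 11.33
position: [0.4669, 0.2399, 0.0617]
orientation: [2.388, 2.041, 0.002]
force: [-1.1, 0.0, 6.0]
grip_width: 0.336
```

>>> {"op": "drive_tool", "data": {"increments": [{"delta_pos":[0,0,-0.02],"twist":0},{"delta_pos":[0,0,-0.05],"twist":0},{"delta_pos":[0,0,-0.09],"twist":0},{"delta_pos":[-0.01,0.001,-0.13],"twist":0},{"delta_pos":[-0.4526,0.0633,-0.14],"twist":-0.322},{"delta_pos":[-0.4526,0.0633,-0.14],"twist":-0.322},{"delta_pos":[-0.4526,0.0633,-0.14],"twist":-0.322},{"delta_pos":[-0.4526,0.0633,-0.14],"twist":-0.322},{"delta_pos":[-0.4526,0.0633,-0.14],"twist":-0.322},{"delta_pos":[-0.4526,0.0633,-0.14],"twist":-0.322},{"delta_pos":[-0.4526,0.0633,-0.14],"twist":-0.322},{"delta_pos":[-0.4526,0.0633,-0.14],"twist":-0.322},{"delta_pos":[-0.4526,0.0633,-0.14],"twist":-0.322},{"delta_pos":[-0.4526,0.0633,-0.14],"twist":-0.322},{"delta_pos":[-0.4526,0.0633,-0.14],"twist":-0.322},{"delta_pos":[-0.4526,0.0633,-0.14],"twist":-0.322},{"delta_pos":[-0.4526,0.0633,-0.14],"twist":-0.322},{"delta_pos":[-0.4526,0.0633,-0.14],"twist":-0.322},{"delta_pos":[-0.4526,0.0633,-0.14],"twist":-0.322},{"delta_pos":[-0.4526,0.0633,-0.14],"twist":-0.322}]}}

```text
time_s: 13.0
position: [0.4584, -0.2159, 0.2004]
orientation: [-2.027, -2.399, -0.0]
force: [-0.2, -0.5, -0.6]
grip_width: 0.341
```

>>> {"op": "drive_tool", "data": {"increments": [{"delta_pos":[0,0,0],"twist":0},{"delta_pos":[0,0,0],"twist":0},{"delta_pos":[0,0,0.03],"twist":0},{"delta_pos":[0,0,0.06],"twist":0},{"delta_pos":[0,0,0.085],"twist":0},{"delta_pos":[0,0,0.105],"twist":0},{"delta_pos":[0,0,0.115],"twist":0},{"delta_pos":[0,0,0.12],"twist":0},{"delta_pos":[0,0,0.12],"twist":0},{"delta_pos":[0,0,0.12],"twist":0}]}}

```text
time_s: 13.83
position: [0.4591, -0.2176, 0.082]
orientation: [2.029, 2.396, 0.0]
force: [0.1, -0.4, -1.0]
grip_width: 0.337
```

```bash
python3 w.py w6
```

```text
13.8333 [ 0.4591 -0.2176  0.082 ] [[-0.1651, 0.9863, 0.0015], [0.9863, 0.1651, -0.001], [-0.0013, 0.0013, -1.0]] [-0.589 -0.086  2.011 -0.     1.215 -0.755] 0.3370382321226416
```

View pics/w6.png

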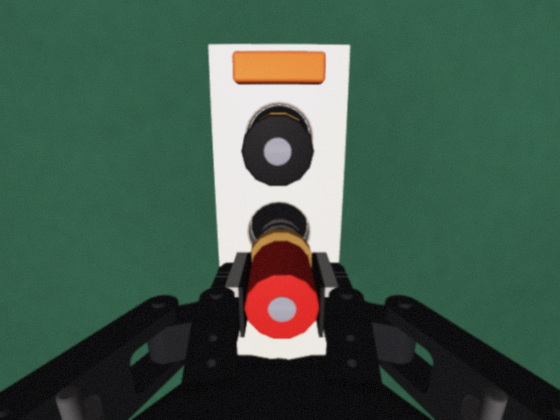

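Black stands centred next to the orange block, and red is above the second slot. Lowering it now.

>>> {"op": "drive_tool", "data": {"increments": [{"delta_pos":[0,-0.001,0.005],"twist":0},{"delta_pos":[0,-0.001,0.01],"twist":0},{"delta_pos":[0,-0.001,0.014],"twist":0},{"delta_pos":[0,-0.001,0.016],"twist":0},{"delta_pos":[0,-0.001,0.018],"twist":0},{"delta_pos":[0,-0.001,0.0195],"twist":0},{"delta_pos":[0,-0.001,0.0208],"twist":0},{"delta_pos":[0,-0.001,0.0208],"twist":0},{"delta_pos":[0,-0.001,0.0208],"twist":0},{"delta_pos":[0,-0.001,0.0208],"twist":0}]}}

```text
time_s: 14.72
position: [0.4574, -0.2177, 0.0608]
orientation: [2.03, 2.397, -0.001]
force: [-3.3, 1.5, 5.8]
grip_width: 0.34
```

>>> {"op": "drive_tool", "data": {"increments": [{"delta_pos":[0,0,0],"twist":0},{"delta_pos":[0,0,0],"twist":0},{"delta_pos":[0,0,0],"twist":0},{"delta_pos":[0,0,0],"twist":0},{"delta_pos":[0,0,0],"twist":0},{"delta_pos":[0,0,0],"twist":0},{"delta_pos":[0,0,-0.01],"twist":0},{"delta_pos":[0,0,-0.03],"twist":0},{"delta_pos":[0,0,-0.06],"twist":0},{"delta_pos":[0,0,-0.1],"twist":0},{"delta_pos":[0,0,-0.12],"twist":0}], "claw": 1}}

```text
time_s: 15.63
position: [0.4588, -0.2184, 0.1855]
orientation: [2.026, 2.393, 0.001]
force: [1.5, -1.1, 0.7]
grip_width: 0.998
```

>>> {"op": "drive_tool", "data": {"increments": [{"delta_pos":[0.3912,0.0644,0],"twist":0.322},{"delta_pos":[0.3912,0.0644,0],"twist":0.322},{"delta_pos":[0.3912,0.0644,0],"twist":0.322},{"delta_pos":[0.3912,0.0644,0],"twist":0.322},{"delta_pos":[0.3912,0.0644,0],"twist":0.322},{"delta_pos":[0.3912,0.0644,0],"twist":0.322},{"delta_pos":[0.3912,0.0644,0],"twist":0.322},{"delta_pos":[0.3912,0.0644,0],"twist":0.322},{"delta_pos":[0.3912,0.0644,0],"twist":0.322},{"delta_pos":[0.3912,0.0644,0],"twist":0.322},{"delta_pos":[0.3912,0.0644,0],"twist":0.322},{"delta_pos":[0.3912,0.0644,0],"twist":0.322},{"delta_pos":[0.3912,0.0644,0],"twist":0.322},{"delta_pos":[0.3912,0.0644,0],"twist":0.322},{"delta_pos":[0.3912,0.0644,0],"twist":0.322}]}}

```text
time_s: 16.88
position: [0.4566, 0.1779, 0.1802]
orientation: [2.39, 2.038, 0.0]
force: [0.2, 0.0, 0.3]
grip_width: 0.999
```

```bash
python3 w.py w7;python3 - <<'E'
from workcell import *;import cv2,numpy as np
f=grab_frame("side");cv2.imwrite("pics/s7.png",cv2.resize(f["image"][180:380,190:430],None,fx=3,fy=3))
E
```

```text
16.8833 [0.4566 0.1779 0.1802] [[0.1578, 0.9875, 0.0002], [0.9875, -0.1578, -0.0001], [-0.0001, 0.0003, -1.0]] [ 0.22  -0.242  1.974 -0.     1.41   0.378] 0.9989264834015997
```

View pics/s7.png

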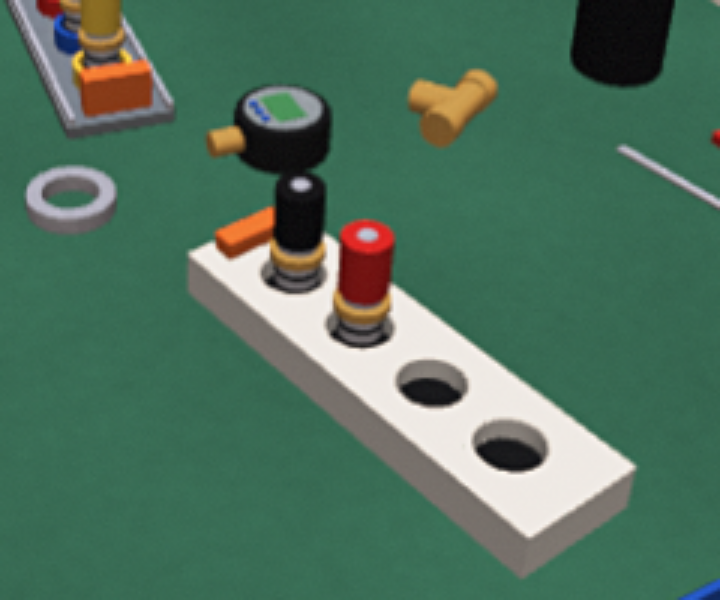

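View pics/w7.png

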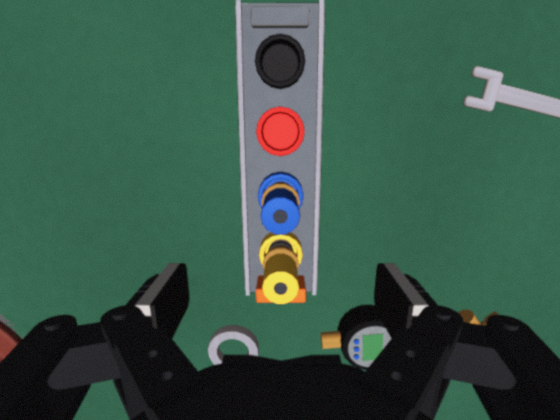

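Red and black are standing, and blue is under the gripper.

>>> {"op": "drive_tool", "data": {"increments": [{"delta_pos":[0.001,0,0.03],"twist":0},{"delta_pos":[0.001,0,0.06],"twist":0},{"delta_pos":[0.001,0,0.09],"twist":0},{"delta_pos":[0.001,0,0.11],"twist":0},{"delta_pos":[0.001,0,0.119],"twist":0},{"delta_pos":[0.001,0,0.119],"twist":0},{"delta_pos":[0.001,0,0.119],"twist":0}]}}

```text
time_s: 17.57
position: [0.457, 0.1797, 0.0615]
orientation: [2.389, 2.04, 0.0]
force: [-0.6, -0.7, 0.5]
grip_width: 0.999
```

>>> {"op": "drive_tool", "data": {"increments": [{"delta_pos":[0,0,0],"twist":0},{"delta_pos":[0,0,0],"twist":0},{"delta_pos":[0,0,0],"twist":0},{"delta_pos":[0,0,0],"twist":0},{"delta_pos":[0,0,0],"twist":0},{"delta_pos":[0,0,0],"twist":0},{"delta_pos":[0,0,0],"twist":0},{"delta_pos":[0,0,0],"twist":0},{"delta_pos":[0,0,0],"twist":0},{"delta_pos":[0,0,0],"twist":0}], "claw": 0, "force": 40}}

```text
time_s: 18.4
position: [0.457, 0.1802, 0.0619]
orientation: [2.388, 2.041, 0.001]
force: [-2.1, 0.1, 5.8]
grip_width: 0.337
```

>>> {"op": "drive_tool", "data": {"increments": [{"delta_pos":[0,0,-0.02],"twist":0},{"delta_pos":[0,0,-0.05],"twist":0},{"delta_pos":[0,0,-0.09],"twist":0},{"delta_pos":[-0.01,0.002,-0.13],"twist":0},{"delta_pos":[-0.4492,0.0817,-0.14],"twist":-0.322},{"delta_pos":[-0.4492,0.0817,-0.14],"twist":-0.322},{"delta_pos":[-0.4492,0.0817,-0.14],"twist":-0.322},{"delta_pos":[-0.4492,0.0817,-0.14],"twist":-0.322},{"delta_pos":[-0.4492,0.0817,-0.14],"twist":-0.322},{"delta_pos":[-0.4492,0.0817,-0.14],"twist":-0.322},{"delta_pos":[-0.4492,0.0817,-0.14],"twist":-0.322},{"delta_pos":[-0.4492,0.0817,-0.14],"twist":-0.322},{"delta_pos":[-0.4492,0.0817,-0.14],"twist":-0.322},{"delta_pos":[-0.4492,0.0817,-0.14],"twist":-0.322},{"delta_pos":[-0.4492,0.0817,-0.14],"twist":-0.322},{"delta_pos":[-0.4492,0.0817,-0.14],"twist":-0.322},{"delta_pos":[-0.4492,0.0817,-0.14],"twist":-0.322},{"delta_pos":[-0.4492,0.0817,-0.14],"twist":-0.322},{"delta_pos":[-0.4492,0.0817,-0.14],"twist":-0.322},{"delta_pos":[-0.4492,0.0817,-0.14],"twist":-0.322}]}}

```text
time_s: 20.07
position: [0.4673, -0.2749, 0.2006]
orientation: [-2.027, -2.399, -0.0]
force: [0.1, 0.3, -2.8]
grip_width: 0.339
```

>>> {"op": "drive_tool", "data": {"increments": [{"delta_pos":[0,0,0],"twist":0},{"delta_pos":[0,0,0],"twist":0},{"delta_pos":[0,0,0.03],"twist":0},{"delta_pos":[0,0,0.06],"twist":0},{"delta_pos":[0,0,0.085],"twist":0},{"delta_pos":[0,0,0.105],"twist":0},{"delta_pos":[0,0,0.115],"twist":0},{"delta_pos":[0,0,0.12],"twist":0},{"delta_pos":[0,0,0.12],"twist":0},{"delta_pos":[0,0,0.12],"twist":0}]}}

```text
time_s: 20.9
position: [0.468, -0.2769, 0.0823]
orientation: [2.029, 2.396, 0.0]
force: [0.3, 0.0, -1.8]
grip_width: 0.339
```

```bash
python3 w.py w8
```

```text
20.9 [ 0.468  -0.2769  0.0823] [[-0.165, 0.9863, 0.0016], [0.9863, 0.165, -0.0013], [-0.0015, 0.0013, -1.0]] [-0.671  0.     1.927 -0.     1.212 -0.837] 0.33876975122356484
```

View pics/w8.png

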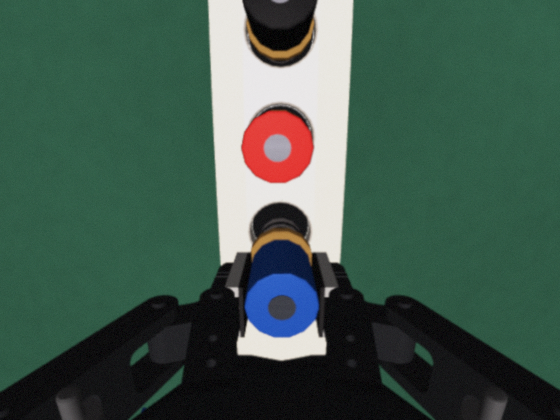

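Blue is centred above its slot. Needed drop: 0.0823 − 0.0619 + 0.001 ≈ 0.021.

>>> {"op": "drive_tool", "data": {"increments": [{"delta_pos":[0,0,0.005],"twist":0},{"delta_pos":[0,0,0.01],"twist":0},{"delta_pos":[0,0,0.014],"twist":0},{"delta_pos":[0,0,0.016],"twist":0},{"delta_pos":[0,0,0.018],"twist":0},{"delta_pos":[0,0,0.0195],"twist":0},{"delta_pos":[0,0,0.0208],"twist":0},{"delta_pos":[0,0,0.0208],"twist":0},{"delta_pos":[0,0,0.0208],"twist":0},{"delta_pos":[0,0,0.0208],"twist":0}]}}

```text
time_s: 21.78
position: [0.4673, -0.2767, 0.061]
orientation: [2.03, 2.398, -0.001]
force: [-2.5, 2.2, 4.9]
grip_width: 0.334
```

>>> {"op": "drive_tool", "data": {"increments": [{"delta_pos":[0,0,0],"twist":0},{"delta_pos":[0,0,0],"twist":0},{"delta_pos":[0,0,0],"twist":0},{"delta_pos":[0,0,0],"twist":0},{"delta_pos":[0,0,0],"twist":0},{"delta_pos":[0,0,0],"twist":0},{"delta_pos":[0,0,-0.01],"twist":0},{"delta_pos":[0,0,-0.03],"twist":0},{"delta_pos":[0,0,-0.06],"twist":0},{"delta_pos":[0,0,-0.1],"twist":0},{"delta_pos":[0,0,-0.12],"twist":0}], "claw": 1}}

```text
time_s: 22.7
position: [0.4687, -0.2776, 0.1858]
orientation: [2.026, 2.393, 0.0]
force: [1.3, -0.9, 1.0]
grip_width: 0.996
```

>>> {"op": "drive_tool", "data": {"increments": [{"delta_pos":[0.394,0.0454,0],"twist":0.322},{"delta_pos":[0.394,0.0454,0],"twist":0.322},{"delta_pos":[0.394,0.0454,0],"twist":0.322},{"delta_pos":[0.394,0.0454,0],"twist":0.322},{"delta_pos":[0.394,0.0454,0],"twist":0.322},{"delta_pos":[0.394,0.0454,0],"twist":0.322},{"delta_pos":[0.394,0.0454,0],"twist":0.322},{"delta_pos":[0.394,0.0454,0],"twist":0.322},{"delta_pos":[0.394,0.0454,0],"twist":0.322},{"delta_pos":[0.394,0.0454,0],"twist":0.322},{"delta_pos":[0.394,0.0454,0],"twist":0.322},{"delta_pos":[0.394,0.0454,0],"twist":0.322},{"delta_pos":[0.394,0.0454,0],"twist":0.322},{"delta_pos":[0.394,0.0454,0],"twist":0.322},{"delta_pos":[0.394,0.0454,0],"twist":0.322}]}}

```text
time_s: 23.95
position: [0.4473, 0.1186, 0.1803]
orientation: [2.39, 2.039, 0.0]
force: [0.5, 0.1, -0.1]
grip_width: 1.0
```

```bash
python3 w.py w9;python3 - <<'E'
from workcell import *;import cv2,numpy as np
f=grab_frame("side");cv2.imwrite("pics/s9.png",cv2.resize(f["image"][180:380,190:430],None,fx=3,fy=3))
E
```

```text
23.95 [0.4473 0.1186 0.1803] [[0.1578, 0.9875, 0.0002], [0.9875, -0.1578, -0.0001], [-0.0001, 0.0002, -1.0]] [ 0.098 -0.317  2.033 -0.     1.425  0.257] 0.9999742069248506
```

View pics/s9.png

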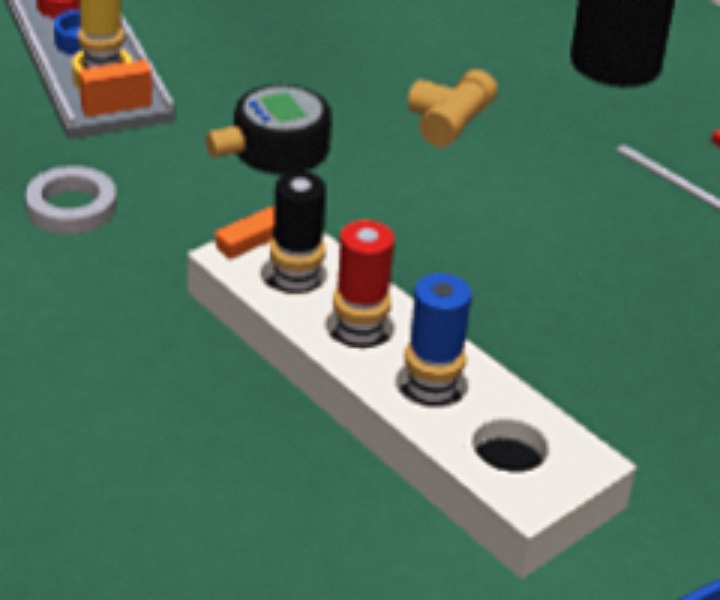

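View pics/w9.png

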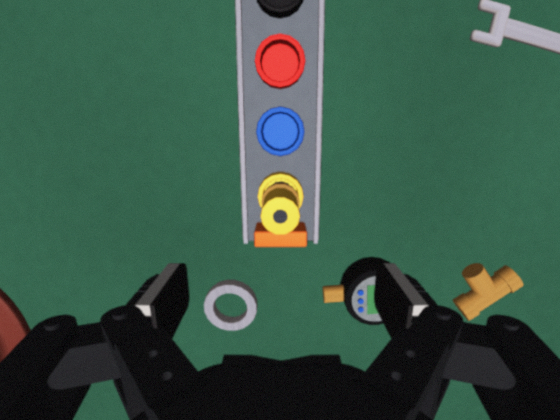

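Three stand correctly; yellow is under the gripper.

>>> {"op": "drive_tool", "data": {"increments": [{"delta_pos":[0,0,0.03],"twist":0},{"delta_pos":[0,0,0.06],"twist":0},{"delta_pos":[0,0,0.09],"twist":0},{"delta_pos":[0,0,0.11],"twist":0},{"delta_pos":[0,0,0.119],"twist":0},{"delta_pos":[0,0,0.119],"twist":0},{"delta_pos":[0,0,0.119],"twist":0}]}}

```text
time_s: 24.63
position: [0.4475, 0.1194, 0.0617]
orientation: [2.389, 2.04, 0.0]
force: [0.7, 1.5, -0.2]
grip_width: 1.002
```

>>> {"op": "drive_tool", "data": {"increments": [{"delta_pos":[0,0,0],"twist":0},{"delta_pos":[0,0,0],"twist":0},{"delta_pos":[0,0,0],"twist":0},{"delta_pos":[0,0,0],"twist":0},{"delta_pos":[0,0,0],"twist":0},{"delta_pos":[0,0,0],"twist":0},{"delta_pos":[0,0,0],"twist":0},{"delta_pos":[0,0,0],"twist":0},{"delta_pos":[0,0,0],"twist":0},{"delta_pos":[0,0,0],"twist":0}], "claw": 0, "force": 40}}

```text
time_s: 25.47
position: [0.4476, 0.1198, 0.0621]
orientation: [2.388, 2.041, 0.001]
force: [-2.1, -0.0, 6.1]
grip_width: 0.342
```

>>> {"op": "drive_tool", "data": {"increments": [{"delta_pos":[0,0,-0.02],"twist":0},{"delta_pos":[0,0,-0.05],"twist":0},{"delta_pos":[0,0,-0.09],"twist":0},{"delta_pos":[-0.01,0.002,-0.13],"twist":0},{"delta_pos":[-0.4455,0.1001,-0.14],"twist":-0.322},{"delta_pos":[-0.4455,0.1001,-0.14],"twist":-0.322},{"delta_pos":[-0.4455,0.1001,-0.14],"twist":-0.322},{"delta_pos":[-0.4455,0.1001,-0.14],"twist":-0.322},{"delta_pos":[-0.4455,0.1001,-0.14],"twist":-0.322},{"delta_pos":[-0.4455,0.1001,-0.14],"twist":-0.322},{"delta_pos":[-0.4455,0.1001,-0.14],"twist":-0.322},{"delta_pos":[-0.4455,0.1001,-0.14],"twist":-0.322},{"delta_pos":[-0.4455,0.1001,-0.14],"twist":-0.322},{"delta_pos":[-0.4455,0.1001,-0.14],"twist":-0.322},{"delta_pos":[-0.4455,0.1001,-0.14],"twist":-0.322},{"delta_pos":[-0.4455,0.1001,-0.14],"twist":-0.322},{"delta_pos":[-0.4455,0.1001,-0.14],"twist":-0.322},{"delta_pos":[-0.4455,0.1001,-0.14],"twist":-0.322},{"delta_pos":[-0.4455,0.1001,-0.14],"twist":-0.322},{"delta_pos":[-0.4455,0.1001,-0.14],"twist":-0.322}]}}

```text
time_s: 27.13
position: [0.4765, -0.3344, 0.2007]
orientation: [-2.028, -2.398, -0.0]
force: [0.5, 0.2, -2.9]
grip_width: 0.339
```

>>> {"op": "drive_tool", "data": {"increments": [{"delta_pos":[0,0,0],"twist":0},{"delta_pos":[0,0,0],"twist":0},{"delta_pos":[0,0,0.03],"twist":0},{"delta_pos":[0,0,0.06],"twist":0},{"delta_pos":[0,0,0.085],"twist":0},{"delta_pos":[0,0,0.105],"twist":0},{"delta_pos":[0,0,0.115],"twist":0},{"delta_pos":[0,0,0.12],"twist":0},{"delta_pos":[0,0,0.12],"twist":0},{"delta_pos":[0,0,0.12],"twist":0}]}}

```text
time_s: 27.97
position: [0.4773, -0.3365, 0.0826]
orientation: [2.029, 2.396, -0.0]
force: [0.3, -0.4, -1.0]
grip_width: 0.339
```

```bash
python3 w.py w10
```

```text
27.9667 [ 0.4773 -0.3365  0.0826] [[-0.165, 0.9863, 0.0016], [0.9863, 0.165, -0.0014], [-0.0016, 0.0013, -1.0]] [-0.741  0.093  1.831  0.     1.216 -0.907] 0.33867315199087683
```

View pics/w10.png

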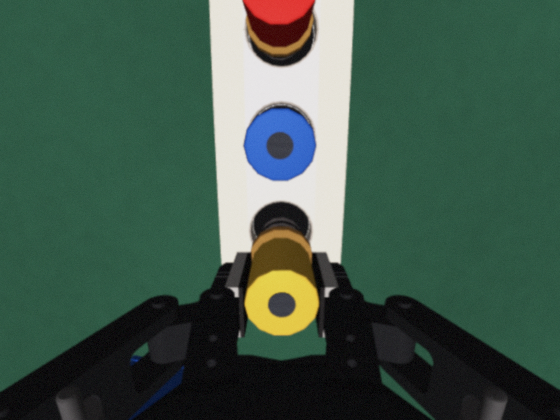

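Yellow is over the farthest slot. Lower it.

>>> {"op": "drive_tool", "data": {"increments": [{"delta_pos":[0,0,0.005],"twist":0},{"delta_pos":[0,0,0.01],"twist":0},{"delta_pos":[0,0,0.014],"twist":0},{"delta_pos":[0,0,0.016],"twist":0},{"delta_pos":[0,0,0.018],"twist":0},{"delta_pos":[0,0,0.0195],"twist":0},{"delta_pos":[0,0,0.0208],"twist":0},{"delta_pos":[0,0,0.0208],"twist":0},{"delta_pos":[0,0,0.0208],"twist":0},{"delta_pos":[0,0,0.0208],"twist":0}]}}

```text
time_s: 28.85
position: [0.4766, -0.3362, 0.0611]
orientation: [2.03, 2.397, -0.001]
force: [-3.4, 1.5, 3.6]
grip_width: 0.342
```

>>> {"op": "drive_tool", "data": {"increments": [{"delta_pos":[0,0,0],"twist":0},{"delta_pos":[0,0,0],"twist":0},{"delta_pos":[0,0,0],"twist":0},{"delta_pos":[0,0,0],"twist":0},{"delta_pos":[0,0,0],"twist":0},{"delta_pos":[0,0,0],"twist":0},{"delta_pos":[0,0,-0.01],"twist":0},{"delta_pos":[0,0,-0.03],"twist":0},{"delta_pos":[0,0,-0.06],"twist":0},{"delta_pos":[0,0,-0.1],"twist":0},{"delta_pos":[0,0,-0.14],"twist":0},{"delta_pos":[0,0,-0.18],"twist":0},{"delta_pos":[0,0,-0.19],"twist":0},{"delta_pos":[0,0,-0.19],"twist":0},{"delta_pos":[0,0,-0.19],"twist":0},{"delta_pos":[0,0,-0.19],"twist":0}], "claw": 1}}

```text
time_s: 30.18
position: [0.4758, -0.3353, 0.2483]
orientation: [-2.028, -2.395, -0.0]
force: [0.9, -1.0, -0.8]
grip_width: 1.0
```

```bash
python3 w.py w11;python3 - <<'E'
from workcell import *;import cv2,numpy as np
from h import *
import pickle
f=grab_frame("side");cv2.imwrite("pics/s11.png",cv2.resize(f["image"][180:380,190:430],None,fx=3,fy=3))
S={"K":(.448,-.159),"R":(.4576,-.2182),"B":(.4674,-.2774),"Y":(.477,-.3364)}
o,w=pickle.load(open("w11.pkl","rb"))
for k,p in S.items(): print(k,"expected cap-top px side",proj(f,[*p,.095]).round(1),"wrist",proj(w,[*p,.095],o).round(1))
print(get_obs()["time_s"])
E
```

```text
30.1833 [ 0.4758 -0.3353  0.2483] [[-0.1648, 0.9863, -0.0024], [0.9863, 0.1648, 0.0022], [0.0026, -0.002, -1.0]] [-0.742 -0.056  1.693  0.     1.508 -0.907] 1.0000464258938706
K expected cap-top px side [[289.5 242.2]] wrist [[283.2 -10.6]]
R expected cap-top px side [[312.6 259.2]] wrist [[282.8  64.4]]
B expected cap-top px side [[338.  277.8]] wrist [[282.7 134.3]]
Y expected cap-top px side [[365.6 298.1]] wrist [[282.4 197.9]]
30.2833
```

View pics/s11.png

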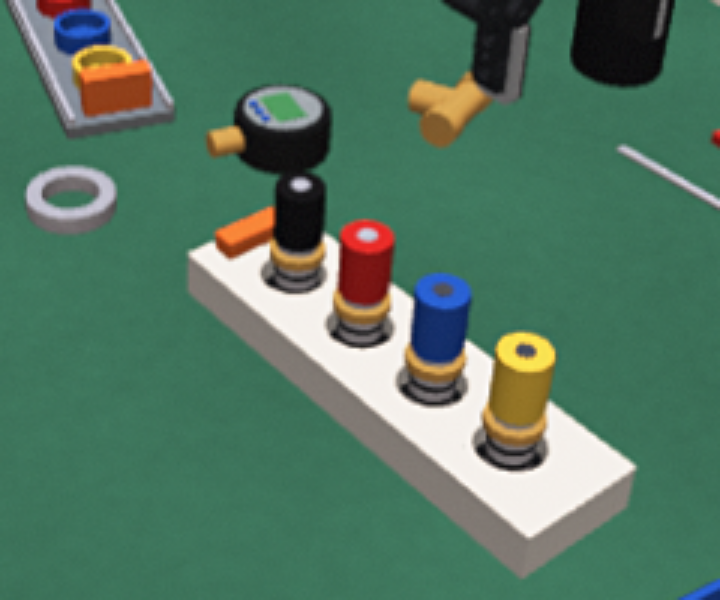

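View pics/w11.png

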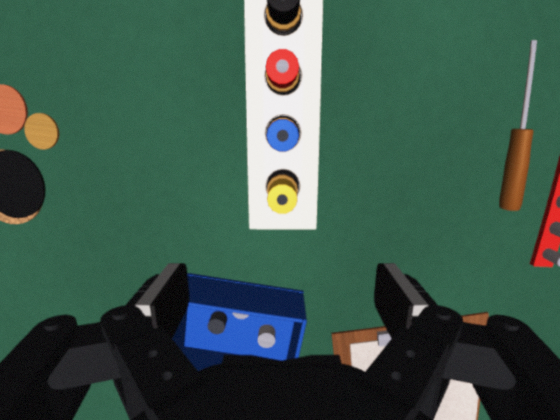

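The cap tops sit within about 2 px of where fully seated cartridges should appear, in the side view for all four and in the wrist view for the three with tops in frame. Handing in.

```bash
python3 -c "
from workcell import job
print(job.sign_off())"
```

```text
the job is handed in; nothing more can be done
None
```

I moved all four cartridges into the white rack in reverse order and handed the job in at about 30 s. Going away from the white rack's orange block, they stand black, red, blue, yellow. The starting order from the grey rack's orange block was yellow, blue, red, black.

- **Final position:** the last pictures show all four upright in their slots. In the side view all four cap tops were within about 2 px of where fully seated cartridges should appear. In the wrist view red, blue and yellow matched too, but black's top was out of the frame.
- **Handling:** each cartridge was lowered slowly to light contact and then released. The wrist force readings stayed around 6 N or less. The gripper was well clear of everything at hand-in.
- **Disagreements:** the first rough estimates from the scene camera were about 4 mm off the wrist camera for the cartridge positions, so I used the wrist measurements. For the slots, the wrist and side views agreed to about 2 mm. No check failed.

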